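# Ring-test three bisque pieces on their sprung rests

### The arm

A 6-joint arm with a two-finger parallel gripper is mounted at the origin on the work surface. World frame = base frame: x ahead of the robot, y to its left, z up, the work surface at z = 0. Lengths are in m, angles in degrees, forces in N, time in s.
With the tool pointing down it reaches from about 0.4 to 0.825 m from the base axis. Payload 7 kg.
Tool frame: the origin (TCP) lies at the very end of the fingers, on their centre line; the grasp point (between the pads) lies 19 mm behind it; z points along the fingers, y is the direction in which the jaws open and shut (so a half turn about z gives the same grasp; the last joint's range is limited). The gripper opens to 88 mm and grips with 3 to 60 N. Pads are 19 mm wide; open, the fingers measure 130 mm over their backs; the gripper's body (78 mm by 193 mm) begins 47 mm behind the grasp point.
Start: joints at [82.34, 20.546, 0.682, 0, -70.136, -16.507], TCP at [0.276, 0.616, 0.227] pointing down, gripper open.
Joint ranges: [-176.03, 176.03], [-82.01, 121.73], [-58.28, 71.71], [-173.87, 95.51], [-174.79, -0.11], [-173.66, 173.66]. Speed limits (degrees/s): [136.94, 136.94, 172.46, 180, 180, 180].

### API

Orientations are given as [roll, pitch, yaw] about the fixed x, y, z axes, in that order (R = Rz(yaw) Ry(pitch) Rx(roll)).
In Python, from plant import telemetry, optics, ctrl gives the robot as it stands.
- The arm moves only by the tool servo_tool, never from a script. Its argument "rows" is a list of rows, each a list of 3 entries, a list of its own where there are three numbers: the shift along the tool's x, y, z in m, then the turn, a rotation vector about the tool's x, y, z in units of 6 degrees (1.0 is 6 degrees), then the closure, from 0 (fully open) to 1 (shut). A call has 1 to 20 rows; each row shifts and turns the commanded pose from where the row before left it, along the tool's axes as they then stand; what a row does not reach is not made up. A row lasts 1/12 s, in which the tool goes at most 41.7 mm and 7.16 degrees, less where a joint would pass 70% of its speed; a pose out of reach is approached as far as the arm can. A call is refused whole if a number of a shift passes 0.0417 or a number of a turn 1, either way. A call with a gripper value outside its range is refused whole. The fingers move at their own pace and stop on an object; the grip force is fixed at half the most. Time passes only in rows, so rows that do not move let the fingers close. It gives the time, the measured TCP pose, the force and the opening at its end, in the units of the state.
- telemetry.get_obs(): the state, without advancing time (a new reading comes with each control period).
- optics.snapshot(name): name is "scene" or "side" or "wrist"; returns the picture (420x560x3 uint8, red, green, blue); there is no depth.
- optics.camera_info(name): a dict with "mtx" (3x3 intrinsics, pixels), "rvec" (rotation vector, rad) and "tvec" (3), from world to camera coordinates, as OpenCV has them. Camera axes: x right, y down, z forward; pixel columns grow to the right and rows downward; lengths in m; the calibration is good to about 2 mm. A picture is of the moment at which its call begins: read the wrist's pose just before it. camera_info takes no time and is no camera call; for the wrist camera it gives the pose at the moment of the call.
- ctrl.close_job(): hands the job in, once; it reports no verdict.
The state is a dict: "clock": time; "joint_pos": joint angles; "qvel": joint speeds; "tau": joint torques, N m; "tool_pos": TCP position; "orientation": TCP orientation; "force": force on the tool from outside, world axes, zero at the start; "moment": the same for the moment, N m; "opening": finger opening in m.
Only numpy, scipy, OpenCV 4.12 (cv2) and the standard library are available. Lean on these libraries where they do the work, as an engineer would, in place of code of your own. Each camera call takes 0.05 s, during which the arm holds its last target.

### The job

Ring-test the three bisque pieces that stand on round sprung rests: with the fingertips, tap each lightly on its top from above, just until its rest dips a little (a few millimetres), first the lidded canister, then the upside-down bowl, then the mushroom. Back off after each tap so that the rest springs up again; do not pick up, tip or shift the pieces, and leave everything else on the table where it is.

Things in the scene. Friction and masses are not known exactly. Their poses are not given: they have to be found in the camera images.
- canister_top (a point): tall straight lidded canister of unglazed off-white bisque, 88 mm across at the lid and 134 mm tall, with a flat round knob 32 mm across on its lid. This point is the centre of the knob's flat top, 134 mm above the piece's underside (about 179 mm above the table). z axis up. Loose, about 0.36 kg, standing upright in the middle of its sprung rest.
- bowl_top (a point): upside-down bowl of unglazed off-white bisque, 100 mm across at the rim it stands on and 68 mm tall, closed on top by its flat foot, 54 mm across. This point is the centre of the foot's top face, 68 mm above the piece's underside (about 113 mm above the table). z axis up. Loose, about 0.36 kg, standing upright in the middle of its sprung rest.
- mushroom_top (a point): toadstool-shaped garden ornament of unglazed off-white bisque, 97 mm tall, a stem with a wide domed cap 100 mm across. This point is the crown of the dome, 97 mm above the piece's underside (about 142 mm above the table). z axis up. Loose, about 0.36 kg, standing upright in the middle of its sprung rest.
- canister_rest_plate (a joint): how far the plate of the rest under the canister is pressed down, in m: 0 up, 0.012 at its stop. The plate (110 mm round, aluminium with a black rubber face 45 mm above the table) rides on a spring over a grey base 116 mm across, fixed to the table; pushed on top of the piece it begins to give at 1 to 3 N and meets its stop at about 6 to 8 N, and springs back when released.
- bowl_rest_plate (a joint): how far the plate of the rest under the bowl is pressed down, in m: 0 up, 0.012 at its stop. The plate (110 mm round, aluminium with a black rubber face 45 mm above the table) rides on a spring over a grey base 116 mm across, fixed to the table; pushed on top of the piece it begins to give at 1 to 3 N and meets its stop at about 6 to 8 N, and springs back when released.
- mushroom_rest_plate (a joint): how far the plate of the rest under the mushroom is pressed down, in m: 0 up, 0.012 at its stop. The plate (110 mm round, aluminium with a black rubber face 45 mm above the table) rides on a spring over a grey base 116 mm across, fixed to the table; pushed on top of the piece it begins to give at 1 to 3 N and meets its stop at about 6 to 8 N, and springs back when released.
- canister_rest_center (a point): centre of the rubber face of the rest under the canister, with the plate up, 45 mm above the table (does not move with the plate).
- bowl_rest_center (a point): centre of the rubber face of the rest under the bowl, with the plate up, 45 mm above the table (does not move with the plate).
- mushroom_rest_center (a point): centre of the rubber face of the rest under the mushroom, with the plate up, 45 mm above the table (does not move with the plate).
- jar0: small paint jar, 46 mm across, 70 mm tall, white lid, loose on the table; origin at its underside. Not part of the job: leave it alone.
- jar1: small paint jar, 46 mm across, 70 mm tall, clear with white lid, loose on the table; origin at its underside. Not part of the job: leave it alone.
- jar2: small paint jar, 46 mm across, 70 mm tall, white lid, loose on the table; origin at its underside. Not part of the job: leave it alone.
- mug: cream bisque mug, 76 mm across, 90 mm tall, loose on the table; origin at its underside. Not part of the job: leave it alone.
- brush: flat wooden-handled paint brush, 180 mm long, lying flat, loose on the table; origin at its underside. Not part of the job: leave it alone.
- tile: flat terracotta test tile, 70 x 70 x 8 mm, loose on the table; origin at its underside. Not part of the job: leave it alone.
- dish: small cream bisque dish, 90 mm across, 30 mm tall, loose on the table; origin at its underside. Not part of the job: leave it alone.
Things that resemble listed ones, but are neither listed nor needed, are in the scene too. What is shaped like the part that bears canister_top but purple is not meant.

How it is judged:
By the outcome, as a careful person would: the job done as asked, in the order asked, and still so for the second after the job is handed in, with the robot touching nothing.
It also fails if it takes over 54 s, if anything falls off the work surface, if the arm or the gripper's body presses on something with over 40 N, if the wrist force passes 120 N, or if a joint passes its speed limit or range.

## Working session

There is one attempt and no reset: what is moved stays moved. The work goes in short steps, Python scripts to look and compute and a tool call to move; the robot and the scene stay as the last step left them, time stands still between calls to the robot, and variables do not carry over. Pictures are saved under pics/ and viewed, and the job is handed in when it is done.

Besides the shell and the picture viewer there is one more tool, called after "Call:" as a command line: name --argument value ..., lists and objects as JSON in quotes. servo_tool: Moves the arm, as the interface text tells. Its arguments: {"type":"object","properties":{"rows":{"type":"array"}},"required":["rows"]}

```bash
mkdir -p pics; python3 - <<'E'
from plant import telemetry, optics
import cv2
print(telemetry.get_obs())
for n in ["scene","side","wrist"]:
    i=optics.camera_info(n); print(n,i)
    cv2.imwrite(f"pics/{n}0.png",optics.snapshot(n)[:,:,::-1])
E
```

```text
{'clock': 0.0, 'joint_pos': array([ 8.23392797e+01,  2.05924370e+01,  6.32738383e-01, -2.09462700e-02,
       -7.01351910e+01, -1.65061877e+01]), 'qvel': array([ 0.05984871,  0.01506858,  0.0291256 , -0.07852524,  0.02604039,
        0.0197046 ]), 'tau': array([ 1.62910026e-03, -5.82714415e+01,  2.93058836e+01,  6.99696198e+00,
        6.97512121e-03, -1.62443766e-04]), 'tool_pos': array([0.27616834, 0.61537372, 0.22560091]), 'orientation': array([ 1.79903426e+02, -8.08356028e-03, -2.41740350e+01]), 'force': array([-0.06419817,  0.06139748,  0.1418685 ]), 'moment': array([-0.0306174 ,  0.01707818,  0.02359978]), 'opening': 0.08751828894911888}
scene {'mtx': array([[461.22169317,   0.        , 272.05953624],
       [  0.        , 461.22169317, 222.77644609],
       [  0.        ,   0.        ,   1.        ]]), 'rvec': array([ 2.23258205,  1.43046289, -0.38449259]), 'tvec': array([-0.18303726, -0.36138852,  1.66204012])}
side {'mtx': array([[393.35860054,   0.        , 286.47277015],
       [  0.        , 393.35860054, 207.73687268],
       [  0.        ,   0.        ,   1.        ]]), 'rvec': array([ 2.16798031, -0.76523124,  0.35828795]), 'tvec': array([-0.44622845,  0.2713258 ,  0.7231341 ])}
wrist {'mtx': array([[312.80613832,   0.        , 280.47840642],
       [  0.        , 312.80613832, 211.58122466],
       [  0.        ,   0.        ,   1.        ]]), 'rvec': array([-1.62230355,  2.50664712,  0.32109541]), 'tvec': array([ 0.67461127, -0.03297061,  0.3886406 ])}
```

View pics/scene0.png

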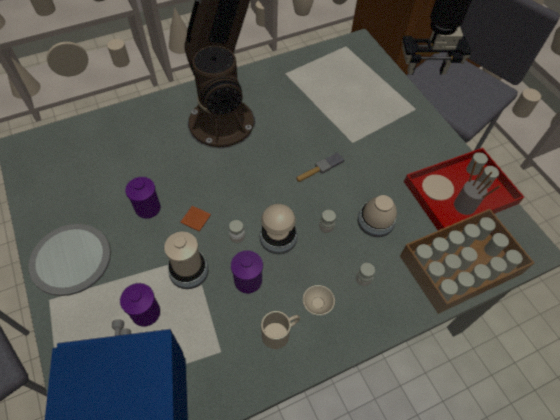

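View pics/side0.png

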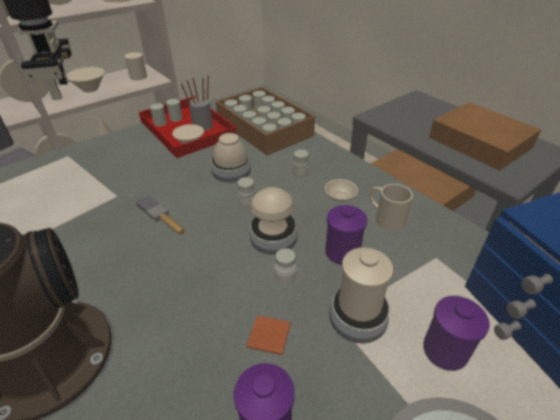

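View pics/wrist0.png

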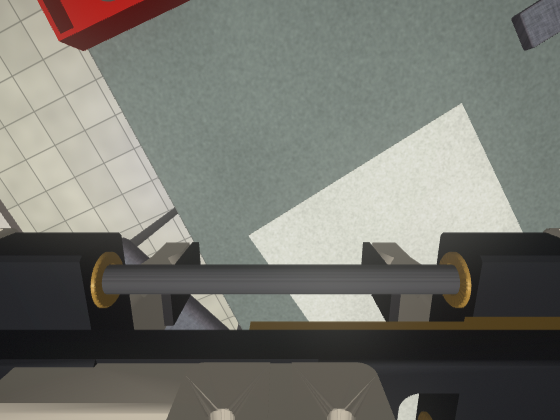

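The scene view shows the canister at about (183,260), the mushroom at (279,225) and the bowl at (379,213). In the side view they are at (363,285), (272,215) and (230,155). I'll enlarge them to measure.

```bash
python3 - <<'E'
import cv2,numpy as np
def crop(n,boxes,out):
    im=cv2.imread(f"pics/{n}0.png"); r=[]
    for (x,y,s) in boxes:
        c=cv2.resize(im[y:y+s,x:x+s],(260,260),interpolation=cv2.INTER_CUBIC)
        c=cv2.convertScaleAbs(c,alpha=1.3)
        r.append(c)
    return np.hstack(r)
a=crop("scene",[(150,225,65),(350,185,65),(247,190,65)],0)
b=crop("side",[(310,235,104),(200,120,65),(235,180,78)],0)
cv2.imwrite("pics/crops.png",np.vstack([a,b]))
E
```

```text
(no output)
```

View pics/crops.png

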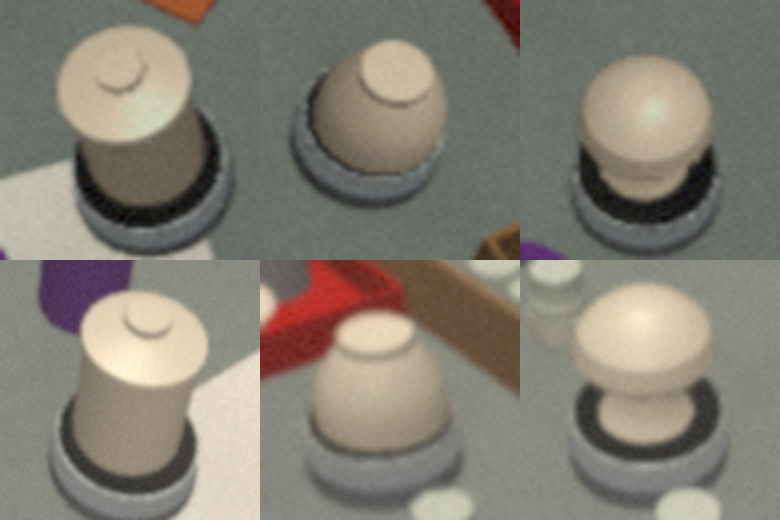

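```bash
cat > h.py <<'E'
import cv2,numpy as np
from plant import telemetry, optics
class Cam:
    def __init__(s,n):
        i=optics.camera_info(n); s.K=np.array(i['mtx']);s.rv=np.array(i['rvec']);s.t=np.array(i['tvec'])
        s.R=cv2.Rodrigues(s.rv)[0]; s.c=-s.R.T@s.t
    def ray(s,p):
        d=s.R.T@np.linalg.inv(s.K)@np.array([p[0],p[1],1.]); return d/np.linalg.norm(d)
    def plane(s,p,z):
        d=s.ray(p); return s.c+d*(z-s.c[2])/d[2]
    def proj(s,X):
        return cv2.projectPoints(np.array(X,float).reshape(-1,3),s.rv,s.t,s.K,None)[0].reshape(-1,2)
def tri(c1,p1,c2,p2):
    d1,d2=c1.ray(p1),c2.ray(p2)
    k=np.linalg.lstsq(np.c_[d1,-d2],c2.c-c1.c,rcond=None)[0]
    a,b=c1.c+k[0]*d1,c2.c+k[1]*d2
    return (a+b)/2,np.linalg.norm(a-b)
E
python3 - <<'E'
from h import *
S,D=Cam("scene"),Cam("side")
tops={'can':((180.4,241.7),(369.2,257.6),.179),'bowl':((384,202.3),(228.5,137.3),.113)}
for k,(a,b,z) in tops.items(): print(k,tri(S,a,D,b),S.plane(a,z),D.plane(b,z))
seeds={'can':((183,255),(363,290)),'bowl':((379,213),(230,155)),'mush':((279,217),(272,203))}
for k,sd in seeds.items():
    A=[];B=[]
    for n,C,s in zip(("scene","side"),(S,D),sd):
        im=cv2.imread(f"pics/{n}0.png").astype(int); im=cv2.GaussianBlur(im.astype(np.uint8),(3,3),0).astype(int)
        m=((im[:,:,2]-im[:,:,0])>14).astype(np.uint8)
        m[(im[:,:,2]-im[:,:,1])>50]=0
        m=cv2.morphologyEx(m,cv2.MORPH_OPEN,np.ones((3,3),np.uint8))
        N,l,st,ce=cv2.connectedComponentsWithStats(m)
        i=l[s[1],s[0]]; print(k,n,i,st[i],ce[i])
        nrm=np.cross(C.ray(ce[i]),[0,0,1])[:2]; nrm/=np.linalg.norm(nrm)
        A.append(nrm);B.append(nrm@C.c[:2])
    xy=np.linalg.solve(A,B); print(k,'axis xy',xy)
E
```

```text
can (array([ 0.50823342, -0.30268638,  0.17543676]), np.float64(0.004991105704802993)) [ 0.50917217 -0.30050662  0.179     ] [ 0.50575482 -0.30717893  0.179     ]
bowl (array([0.59376551, 0.28658611, 0.11245334]), np.float64(0.0033412933071555045)) [0.5927675  0.28792542 0.113     ] [0.59323293 0.28315995 0.113     ]
can scene 71 [ 164  231   36   45 1195] [182.60083682 252.42426778]
can side 29 [  339   247   221   173 17064] [439.45868495 341.97626582]
can axis xy [ 0.99362639 -0.33094221]
bowl scene 67 [364 195  33  33 823] [380.33778858 211.47023086]
bowl side 2 [    0     0   560   171 67453] [298.78810431  69.82292856]
bowl axis xy [0.72195523 0.13741572]
mush scene 69 [262 204  33  36 910] [277.9956044  220.75714286]
mush side 27 [ 249  186   45   50 1590] [271.53333333 209.09245283]
mush axis xy [ 0.51411937 -0.01907286]
```

```bash
python3 - <<'E'
from h import *
W=Cam("wrist");o=telemetry.get_obs();p=o['tool_pos']
from scipy.spatial.transform import Rotation as Ro
R=Ro.from_euler('xyz',o['orientation'],degrees=True).as_matrix()
print(R.T@(W.c-p), R.T@W.ray((280,211)), R.T@W.ray((280,20)))
S,D=Cam("scene"),Cam("side")
im={n:cv2.imread(f"pics/{n}0.png") for n in("scene","side")}
a=np.linspace(0,2*np.pi,40)
def circ(x,y,z,r): return np.c_[x+r*np.cos(a),y+r*np.sin(a),z+0*a]
out=[]
for n,C in(("scene",S),("side",D)):
    I=cv2.resize(im[n],None,fx=4,fy=4,interpolation=cv2.INTER_CUBIC)
    for (x,y,h,r) in((.508,-.303,.179,.016),(.594,.2865,.113,.027),(.514,-.019,.142,.004)):
        for z,rr in((h,r),(.045,.055),(0,.058)):
            q=((C.proj(circ(x,y,z,rr))+.5)*4).astype(int)
            cv2.polylines(I,[q],True,(0,255,0),1)
        c=(C.proj([x,y,.07])[0]*4).astype(int); 
        cr=I[max(c[1]-150,0):c[1]+150,c[0]-125:c[0]+125]; out.append(cv2.resize(cr,(260,300)))
cv2.imwrite("pics/ov.png",np.vstack([np.hstack(out[:3]),np.hstack(out[3:])]))
E
```

```text
[ 6.62369635e-02  7.70771482e-05 -1.58439513e-01] [-0.25060461 -0.00265075  0.9680859 ] [ 0.29013457 -0.0023814   0.95698289]
```

View pics/ov.png

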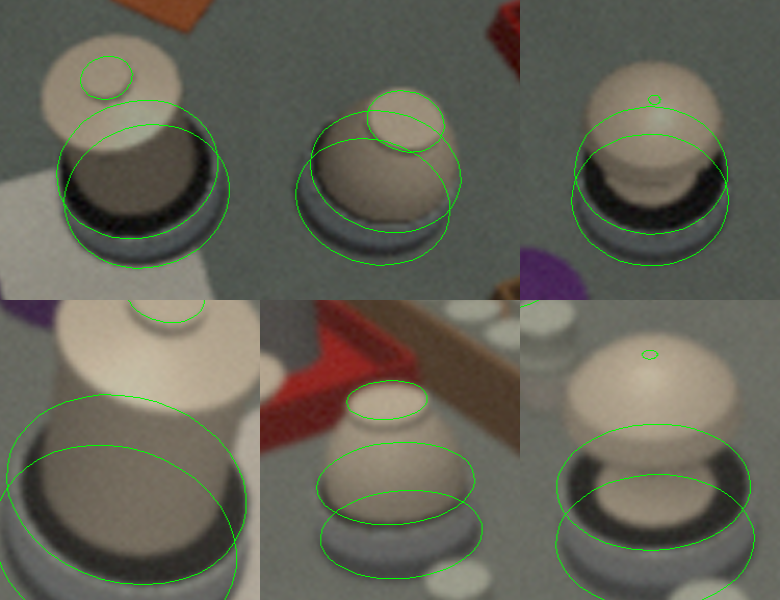

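Call:
servo_tool --rows '[[[0,0,-0.018],[0,0,-1],1],[[0,0,-0.018],[0,0,-1],1],[[0,0,-0.018],[0,0,-1],1],[[0,0,-0.018],[0,0,-1],1],[[0.018,0.0235,0],[0,0,0],1],[[0.018,0.0235,0],[0,0,0],1],[[0.018,0.0235,0],[0,0,0],1],[[0.018,0.0235,0],[0,0,0],1],[[0.018,0.0235,0],[0,0,0],1],[[0.018,0.0235,0],[0,0,0],1],[[0.018,0.0235,0],[0,0,0],1],[[0.018,0.0235,0],[0,0,0],1],[[0.018,0.0235,0],[0,0,0],1],[[0.018,0.0235,0],[0,0,0],1],[[0.018,0.0235,0],[0,0,0],1],[[0.018,0.0235,0],[0,0,0],1],[[0.018,0.0235,0],[0,0,0],1],[[0.018,0.0235,0],[0,0,0],1],[[0,0,0],[0,0,0],1],[[0,0,0],[0,0,0],1]]'

```text
clock: 1.82
tool_pos: [0.528, 0.2847, 0.2982]
orientation: [180.0, 0.0, -0.3]
force: [-0.3, 0.8, 0.4]
opening: 0.001
```

```bash
cat > shot.py <<'E'
from h import *
import sys,pickle
o=telemetry.get_obs();W=Cam("wrist");im=optics.snapshot("wrist")[:,:,::-1]
n=sys.argv[1];cv2.imwrite(f"pics/{n}.png",im)
np.savez(f"pics/{n}.npz",R=W.R,c=W.c,K=W.K,rv=W.rv,t=W.t)
print(o['clock'],o['tool_pos'],o['orientation'],o['force'],o['opening'])
E
python3 shot.py wbowl
```

```text
1.8167 [0.52800677 0.28468605 0.29821131] [ 1.79977733e+02  3.10381881e-02 -3.22954798e-01] [-0.30863372  0.84451078  0.41087438] 0.0009512638966009734
```

View pics/wbowl.png

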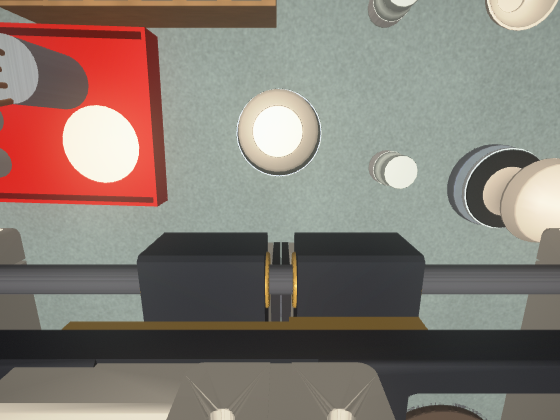

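The bowl's white foot disc is centred near (277,132), directly below the camera. Next I'll move over the mushroom.

Call:
servo_tool --rows '[[[-0.0087,0.034,0],[0,0,0],1],[[-0.0087,0.034,0],[0,0,0],1],[[-0.0087,0.034,0],[0,0,0],1],[[-0.0087,0.034,0],[0,0,0],1],[[-0.0087,0.034,0],[0,0,0],1],[[-0.0087,0.034,0],[0,0,0],1],[[-0.0087,0.034,0],[0,0,0],1],[[-0.0087,0.034,0],[0,0,0],1],[[-0.0087,0.034,0],[0,0,0],1],[[0,0,0],[0,0,0],1],[[0,0,0],[0,0,0],1]]'

```text
clock: 2.78
tool_pos: [0.4477, -0.0203, 0.2989]
orientation: [-180.0, -0.1, -0.3]
force: [0.7, -0.1, 0.5]
opening: 0.0006
```

```bash
python3 shot.py wmush
```

```text
2.7833 [ 0.44765318 -0.02030009  0.29893371] [-1.79968411e+02 -5.53207286e-02 -2.54321987e-01] [ 0.73492289 -0.06806044  0.49372609] 0.0005918449639153141
```

View pics/wmush.png

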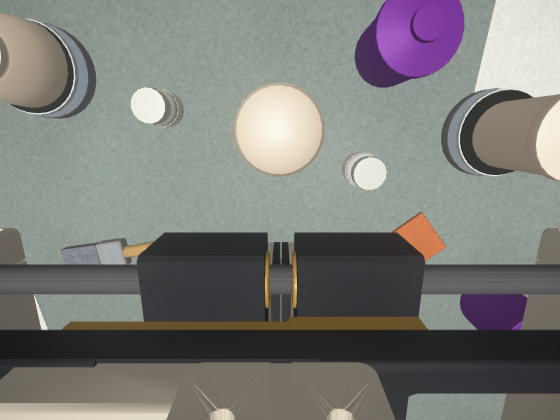

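Call:
servo_tool --rows '[[[0,0.035,0],[0,0,0],1],[[0,0.035,0],[0,0,0],1],[[0,0.035,0],[0,0,0],1],[[0,0.035,0],[0,0,0],1],[[0,0.035,0],[0,0,0],1],[[0,0.035,0],[0,0,0],1],[[0,0.035,0],[0,0,0],1],[[0,0.035,0],[0,0,0],1],[[0,0,0],[0,0,0],1],[[0,0,0],[0,0,0],1]]'

```text
clock: 3.67
tool_pos: [0.4481, -0.3001, 0.2975]
orientation: [-180.0, 0.1, -0.2]
force: [0.4, 0.8, -0.5]
opening: 0.0003
```

```bash
python3 shot.py wcan
```

```text
3.6667 [ 0.44806254 -0.30008862  0.2974653 ] [-1.79967378e+02  1.02786956e-01 -2.46626204e-01] [ 0.37504785  0.76230402 -0.46194922] 0.0003122497787286836
```

View pics/wcan.png

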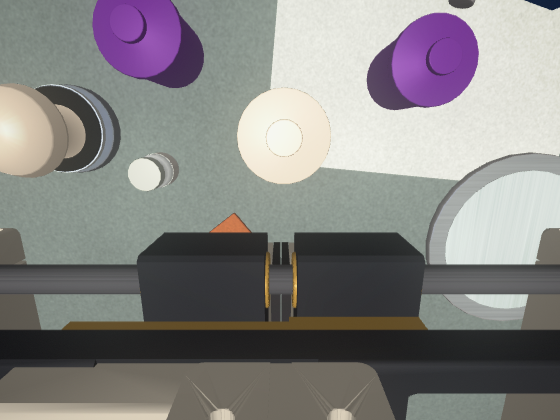

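In the wrist views the canister knob is at (284,138), the mushroom cap at (279,129) and the bowl foot at (277,132). I'll turn these into positions.

```bash
python3 - <<'E'
from h import *
def W(n):
    z=np.load(f"pics/{n}.npz");c=Cam.__new__(Cam);c.__dict__.update({k:z[k] for k in z.files});return c
for n,p,zz,thr in(("wcan",(284,138),(.179,),0),("wbowl",(277,132),(.113,),0),("wmush",(279,129),(.142,.11),0)):
    w=W(n)
    im=cv2.imread(f"pics/{n}.png")
    g=cv2.cvtColor(im,cv2.COLOR_BGR2GRAY)
    c=cv2.HoughCircles(cv2.GaussianBlur(g,(5,5),0)[60:220,200:360],cv2.HOUGH_GRADIENT,1,10,param1=80,param2=15,minRadius=14,maxRadius=52)
    print(n,[w.plane(p,z).round(4) for z in zz],[] if c is None else (c[0][:4]+[200,60,0]).round(1).tolist())
E
```

```text
wcan [array([ 0.5076, -0.3025,  0.179 ])] [[283.5, 135.5, 47.9]]
wbowl [array([0.5923, 0.2888, 0.113 ])] [[277.5, 128.5, 41.6], [273.5, 139.5, 33.6], [287.5, 129.5, 32.4], [283.5, 140.5, 32.4]]
wmush [array([ 0.5152, -0.0182,  0.142 ]), array([ 0.5154, -0.018 ,  0.11  ])] [[277.5, 129.5, 43.8]]
```

All the measurements agree to within about 3 mm. Next I'll move above the canister knob.

Call:
servo_tool --rows '[[[0.015,0.0006,0],[0,0,0],1],[[0.015,0.0006,0],[0,0,0],1],[[0.015,0.0006,0],[0,0,0],1],[[0.015,0.0006,0],[0,0,0],1],[[0,0,0.025],[0,0,0],1],[[0,0,0.025],[0,0,0],1],[[0,0,0.025],[0,0,0],1],[[0,0,0.015],[0,0,0],1],[[0,0,0.01],[0,0,0],1],[[0,0,0.005],[0,0,0],1],[[0,0,0],[0,0,0],1],[[0,0,0],[0,0,0],1],[[0,0,0],[0,0,0],1]]'

```text
clock: 4.8
tool_pos: [0.5082, -0.3022, 0.1949]
orientation: [180.0, -0.1, -0.1]
force: [0.9, 0.2, 0.0]
opening: 0.0007
```

```bash
cat > obs.py <<'E'
from h import *
o=telemetry.get_obs();print(o['clock'],o['tool_pos'],o['orientation'],o['force'])
E
python3 obs.py; python3 - <<'E'
from h import *
im=optics.snapshot("side")[:,:,::-1]; cv2.imwrite("pics/s_pre.png",cv2.resize(im[200:380,270:470],(800,600) if 0 else (660,594),interpolation=cv2.INTER_CUBIC)); np.save("pics/s_pre.npy",im)
E
```

```text
4.8 [ 0.5082445  -0.30222031  0.19491612] [ 1.79958239e+02 -1.14006348e-01 -1.32402637e-01] [0.88527665 0.23866945 0.03072022]
```

View pics/s_pre.png

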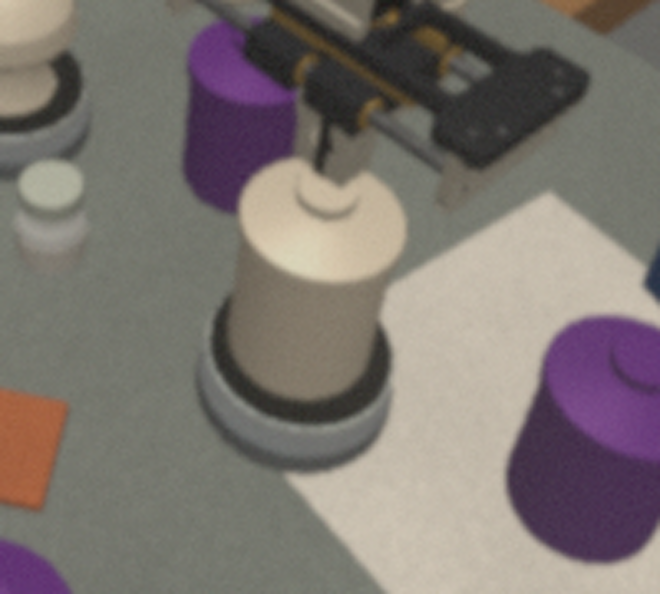

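The fingertips hang just over the knob, near (330,165) in the crop, and nothing else is near them.

Call:
servo_tool --rows '[[[0,0,0.005],[0,0,0],1],[[0,0,0.005],[0,0,0],1],[[0,0,0.003],[0,0,0],1],[[0,0,0],[0,0,0],1],[[0,0,0],[0,0,0],1],[[0,0,0],[0,0,0],1]]'

```text
clock: 5.35
tool_pos: [0.5074, -0.3024, 0.1806]
orientation: [180.0, 0.0, -0.2]
force: [-0.5, 0.5, -0.2]
opening: 0.0003
```

Call:
servo_tool --rows '[[[0,0,0.001],[0,0,0],1],[[0,0,0.001],[0,0,0],1],[[0,0,0.001],[0,0,0],1],[[0,0,0],[0,0,0],1],[[0,0,0],[0,0,0],1]]'

```text
clock: 5.77
tool_pos: [0.5075, -0.3024, 0.1777]
orientation: [180.0, -0.0, -0.2]
force: [0.1, -0.7, 2.6]
opening: 0.0006
```

Contact at z of about 0.179, with 2.6 N. I'll press in 1.5 mm steps.

Call:
servo_tool --rows '[[[0,0,0.0015],[0,0,0],1],[[0,0,0],[0,0,0],1],[[0,0,0],[0,0,0],1]]'

```text
clock: 6.02
tool_pos: [0.5075, -0.3024, 0.1762]
orientation: [180.0, -0.0, -0.2]
force: [1.1, -0.4, 2.8]
opening: 0.0002
```

Call:
servo_tool --rows '[[[0,0,0.0015],[0,0,0],1],[[0,0,0],[0,0,0],1],[[0,0,0],[0,0,0],1]]'

```text
clock: 6.27
tool_pos: [0.5075, -0.3023, 0.1746]
orientation: [180.0, -0.0, -0.2]
force: [0.2, -0.7, 3.3]
opening: 0.0005
```

```bash
python3 - <<'E'
from h import *
im=optics.snapshot("side")[:,:,::-1]; np.save("pics/s_tap.npy",im)
a=np.load("pics/s_pre.npy"); 
# vertical shift of canister body bottom/rubber region
g=lambda x:cv2.cvtColor(np.ascontiguousarray(x[262:330,338:392]),cv2.COLOR_BGR2GRAY).astype(np.float32)
print(cv2.phaseCorrelate(g(a),g(im)))
S=Cam("side");print(S.proj([[.508,-.303,.179],[.508,-.303,.174]]))
o=telemetry.get_obs();print(o['tool_pos'],o['force'])
E
```

```text
((-0.33536771929790277, 0.8975420650406534), 0.8989407726766642)
[[368.24693064 255.573478  ]
 [367.84833553 257.56674521]]
[ 0.50752851 -0.30234304  0.17466804] [0.40569687 0.27174793 3.13995663]
```

```bash
python3 - <<'E'
import cv2,numpy as np
a=np.load("pics/s_pre.npy");b=np.load("pics/s_tap.npy")
g=lambda x,y0,y1:cv2.cvtColor(np.ascontiguousarray(x[y0:y1,338:392]),cv2.COLOR_BGR2GRAY).astype(np.float32)
T=g(a,264,292);r=cv2.matchTemplate(g(b,258,300),T,cv2.TM_SQDIFF)
w=np.hanning
print(r[:,0].round(-2), "zero shift at idx 6")
print(cv2.phaseCorrelate(g(a,262,300),g(b,262,300),cv2.createHanningWindow((54,38),cv2.CV_32F)))
E
```

```text
[2.7824e+06 2.3303e+06 1.8682e+06 1.4316e+06 1.0228e+06 6.3970e+05
 3.0710e+05 8.6900e+04 4.1000e+04 1.7920e+05 4.5050e+05 7.8390e+05
 1.1299e+06 1.4667e+06 1.7878e+06] zero shift at idx 6
((-0.32657794026192377, 1.5452350189886843), 1.1713364647494422)
```

Call:
servo_tool --rows '[[[0,0,0.001],[0,0,0],1],[[0,0,0],[0,0,0],1],[[0,0,0],[0,0,0],1]]'

```text
clock: 6.57
tool_pos: [0.5075, -0.3024, 0.1736]
orientation: [180.0, -0.0, -0.2]
force: [-0.2, 0.1, 3.9]
opening: 0.0003
```

The side view shows the canister down about 4 mm, and 5 mm after the last step. Backing off straight up.

Call:
servo_tool --rows '[[[0,0,-0.003],[0,0,0],1],[[0,0,-0.004],[0,0,0],1],[[0,0,-0.01],[0,0,0],1],[[0,0,-0.02],[0,0,0],1],[[0,0,-0.02],[0,0,0],1],[[0,0,-0.02],[0,0,0],1],[[0,0,0],[0,0,0],1],[[0,0,0],[0,0,0],1]]'

```text
clock: 7.23
tool_pos: [0.5078, -0.3023, 0.2522]
orientation: [180.0, -0.1, -0.2]
force: [-0.5, 1.1, -0.4]
opening: 0.0003
```

```bash
python3 - <<'E'
from h import *
im=optics.snapshot("side")[:,:,::-1]
a=np.load("pics/s_pre.npy")
g=lambda x:cv2.cvtColor(np.ascontiguousarray(x[264:300,338:392]),cv2.COLOR_BGR2GRAY).astype(np.float32)
print(cv2.phaseCorrelate(g(a),g(im),cv2.createHanningWindow((54,36),cv2.CV_32F)))
o=telemetry.get_obs();print(o['tool_pos'],o['force'])
E
```

```text
((0.03366786536520294, 0.01858693653764476), 1.0245317672015217)
[ 0.50720883 -0.30199908  0.25096864] [-0.67809808 -0.13906673 -0.26321124]
```

The canister is back at its original height, with a shift below 0.04 px. Next the bowl.

Call:
servo_tool --rows '[[[0.0047,-0.0328,0],[0,0,0],1],[[0.0047,-0.0328,0],[0,0,0],1],[[0.0047,-0.0328,0],[0,0,0],1],[[0.0047,-0.0328,0],[0,0,0],1],[[0.0047,-0.0328,0],[0,0,0],1],[[0.0047,-0.0328,0],[0,0,0],1],[[0.0047,-0.0328,0],[0,0,0],1],[[0.0047,-0.0328,0],[0,0,0],1],[[0.0047,-0.0328,0],[0,0,0],1],[[0.0047,-0.0328,0],[0,0,0],1],[[0.0047,-0.0328,0],[0,0,0],1],[[0.0047,-0.0328,0],[0,0,0],1],[[0.0047,-0.0328,0],[0,0,0],1],[[0.0047,-0.0328,0],[0,0,0],1],[[0.0047,-0.0328,0],[0,0,0],1],[[0.0047,-0.0328,0],[0,0,0],1],[[0.0047,-0.0328,0],[0,0,0],1],[[0.0047,-0.0328,0],[0,0,0],1],[[0,0,0],[0,0,0],1],[[0,0,0],[0,0,0],1]]'

```text
clock: 8.95
tool_pos: [0.5929, 0.2893, 0.2484]
orientation: [179.9, 0.2, -0.0]
force: [0.1, -0.7, -0.7]
opening: 0.0006
```

Call:
servo_tool --rows '[[[0,0,0.03],[0,0,0],1],[[0,0,0.03],[0,0,0],1],[[0,0,0.03],[0,0,0],1],[[0,0,0.02],[0,0,0],1],[[0,0,0.01],[0,0,0],1],[[0,0,0],[0,0,0],1],[[0,0,0],[0,0,0],1],[[0,0,0],[0,0,0],1]]'

```text
clock: 9.62
tool_pos: [0.5946, 0.2881, 0.1323]
orientation: [-179.9, -0.1, -0.2]
force: [-0.4, -0.3, 0.1]
opening: 0.0007
```

```bash
python3 obs.py; python3 - <<'E'
from h import *
im=optics.snapshot("side")[:,:,::-1]; cv2.imwrite("pics/b_pre.png",cv2.resize(im[60:200,150:310],(640,560),interpolation=cv2.INTER_CUBIC)); np.save("pics/b_pre.npy",im)
E
```

```text
9.6167 [0.59459197 0.28806833 0.1322763 ] [-1.79935869e+02 -1.11210610e-01 -1.70709223e-01] [-0.42683765 -0.30701552  0.12496558]
```

View pics/b_pre.png

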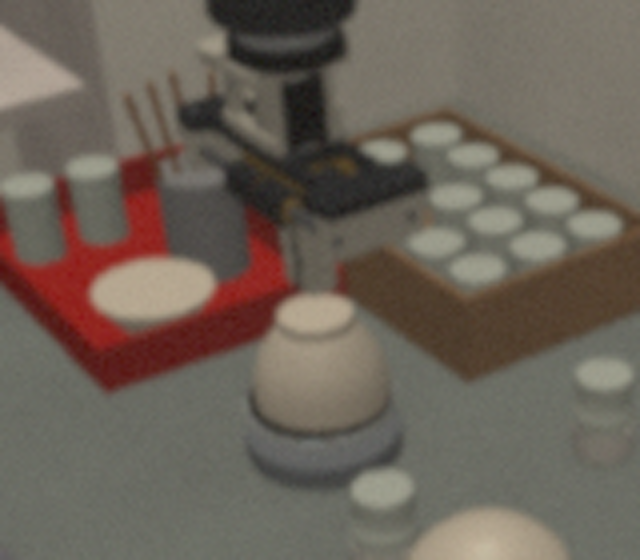

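The fingertips are centred above the bowl's foot at about (315,290), clear of the red tray and the box. Descending.

Call:
servo_tool --rows '[[[0,0,0.006],[0,0,0],1],[[0,0,0.006],[0,0,0],1],[[0,0,0.004],[0,0,0],1],[[0,0,0.001],[0,0,0],1],[[0,0,0],[0,0,0],1],[[0,0,0],[0,0,0],1],[[0,0,0],[0,0,0],1]]'

```text
clock: 10.25
tool_pos: [0.5938, 0.288, 0.1137]
orientation: [-180.0, -0.0, -0.2]
force: [-0.1, 0.3, -0.2]
opening: 0.0005
```

Call:
servo_tool --rows '[[[0,0,0.001],[0,0,0],1],[[0,0,0.001],[0,0,0],1],[[0,0,0.001],[0,0,0],1],[[0,0,0],[0,0,0],1],[[0,0,0],[0,0,0],1]]'

```text
clock: 10.67
tool_pos: [0.5939, 0.288, 0.1108]
orientation: [-180.0, -0.0, -0.2]
force: [-0.2, -0.2, 3.2]
opening: 0.0002
```

Call:
servo_tool --rows '[[[0,0,0.001],[0,0,0],1],[[0,0,0],[0,0,0],1],[[0,0,0],[0,0,0],1]]'

```text
clock: 10.92
tool_pos: [0.5939, 0.288, 0.1097]
orientation: [-180.0, -0.0, -0.2]
force: [-0.4, 1.0, 4.5]
opening: 0.0002
```

Call:
servo_tool --rows '[[[0,0,0.001],[0,0,0],1],[[0,0,0],[0,0,0],1],[[0,0,0],[0,0,0],1]]'

```text
clock: 11.17
tool_pos: [0.5939, 0.288, 0.1086]
orientation: [-180.0, -0.0, -0.2]
force: [-0.3, -0.2, 4.1]
opening: 0.0005
```

```bash
python3 - <<'E'
from h import *
im=optics.snapshot("side")[:,:,::-1]; np.save("pics/b_tap.npy",im)
a=np.load("pics/b_pre.npy")
g=lambda x:cv2.cvtColor(np.ascontiguousarray(x[136:168,208:252]),cv2.COLOR_BGR2GRAY).astype(np.float32)
print(cv2.phaseCorrelate(g(a),g(im),cv2.createHanningWindow((44,32),cv2.CV_32F)))
S=Cam("side");print(np.diff(S.proj([[.594,.288,.113],[.594,.288,.108]]),axis=0))
o=telemetry.get_obs();print(o['tool_pos'],o['force'])
E
```

```text
((0.72309472331996, 1.295954553304739), 1.0094423645072512)
[[0.16613741 1.5599271 ]]
[0.59387104 0.2880381  0.10870849] [ 0.82745966 -0.23131934  3.26339939]
```

The bowl has dipped about 4 mm, by both the TCP and the image. Backing off.

Call:
servo_tool --rows '[[[0,0,-0.003],[0,0,0],1],[[0,0,-0.004],[0,0,0],1],[[0,0,-0.01],[0,0,0],1],[[0,0,-0.025],[0,0,0],1],[[0,0,-0.035],[0,0,0],1],[[0,0,-0.035],[0,0,0],1],[[0,0,-0.01],[0,0,0],1],[[0,0,0],[0,0,0],1],[[0,0,0],[0,0,0],1]]'

```text
clock: 11.97
tool_pos: [0.5936, 0.288, 0.2319]
orientation: [-179.9, -0.1, -0.2]
force: [0.2, 0.7, -0.5]
opening: 0.0008
```

```bash
python3 - <<'E'
from h import *
im=optics.snapshot("side")[:,:,::-1]
a=np.load("pics/b_pre.npy")
g=lambda x:cv2.cvtColor(np.ascontiguousarray(x[136:168,208:252]),cv2.COLOR_BGR2GRAY).astype(np.float32)
print(cv2.phaseCorrelate(g(a),g(im),cv2.createHanningWindow((44,32),cv2.CV_32F)))
o=telemetry.get_obs();print(o['tool_pos'],o['force'])
E
```

```text
((0.4321167454619932, -0.10917886118652831), 1.0118001023928325)
[0.59316007 0.28765191 0.23051392] [ 0.13947998  0.56254357 -0.77489362]
```

The plate is up again. Next the mushroom.

Call:
servo_tool --rows '[[[-0.0078,0.0306,0],[0,0,0],1],[[-0.0078,0.0306,0],[0,0,0],1],[[-0.0078,0.0306,0],[0,0,0],1],[[-0.0078,0.0306,0],[0,0,0],1],[[-0.0078,0.0306,0],[0,0,0],1],[[-0.0078,0.0306,0],[0,0,0],1],[[-0.0078,0.0306,0],[0,0,0],1],[[-0.0078,0.0306,0],[0,0,0],1],[[-0.0078,0.0306,0],[0,0,0],1],[[-0.0078,0.0306,0],[0,0,0],1],[[0,0,0.02],[0,0,0],1],[[0,0,0.025],[0,0,0],1],[[0,0,0.015],[0,0,0],1],[[0,0,0.01],[0,0,0],1],[[0,0,0],[0,0,0],1],[[0,0,0],[0,0,0],1],[[0,0,0],[0,0,0],1]]'

```text
clock: 13.43
tool_pos: [0.5154, -0.0177, 0.1612]
orientation: [180.0, -0.0, -0.1]
force: [0.2, -0.2, -0.6]
opening: 0.0004
```

```bash
python3 obs.py; python3 - <<'E'
from h import *
im=optics.snapshot("side")[:,:,::-1]; cv2.imwrite("pics/m_pre.png",cv2.resize(im[120:260,190:350],(640,560),interpolation=cv2.INTER_CUBIC)); np.save("pics/m_pre.npy",im)
b0=cv2.imread("pics/side0.png")
def sh(a,b,y0,y1,x0,x1):
    g=lambda x:cv2.cvtColor(np.ascontiguousarray(x[y0:y1,x0:x1]),cv2.COLOR_BGR2GRAY).astype(np.float32)
    return cv2.phaseCorrelate(g(a),g(b),cv2.createHanningWindow((x1-x0,y1-y0),cv2.CV_32F))
print("bowl vs start",sh(b0,im,126,180,200,258),"can",sh(b0,im,240,340,320,405))
E
```

```text
13.4333 [ 0.51535075 -0.01768328  0.16119995] [ 1.79989573e+02 -3.46710504e-02 -1.34826055e-01] [ 0.23852266 -0.212368   -0.62380502]
bowl vs start ((0.02575512518319556, 0.09475323725256857), 0.5847026389322163) can ((0.011735761756447971, 0.02296614859336188), 1.049498898824056)
```

View pics/m_pre.png

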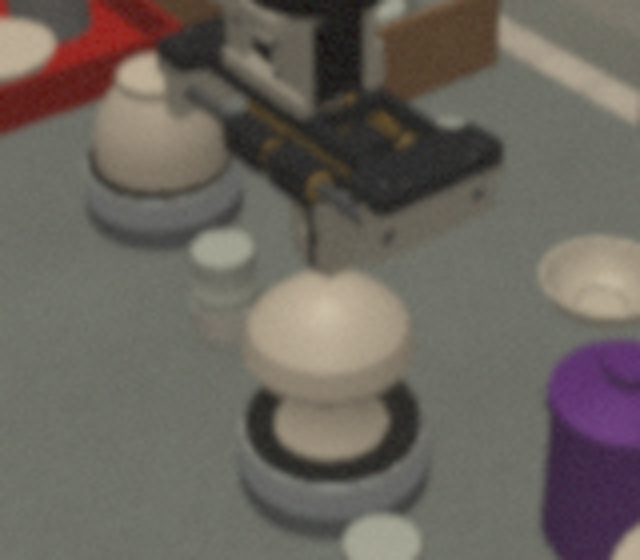

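The canister and bowl are unmoved, within 0.1 px. The tips are above the mushroom crown at about (330,270).

Call:
servo_tool --rows '[[[0,0,0.006],[0,0,0],1],[[0,0,0.006],[0,0,0],1],[[0,0,0.004],[0,0,0],1],[[0,0,0.001],[0,0,0],1],[[0,0,0],[0,0,0],1],[[0,0,0],[0,0,0],1],[[0,0,0],[0,0,0],1]]'

```text
clock: 14.07
tool_pos: [0.515, -0.0179, 0.1437]
orientation: [-180.0, -0.0, -0.2]
force: [0.1, 1.1, 0.7]
opening: 0.0005
```

Call:
servo_tool --rows '[[[0,0,0.001],[0,0,0],1],[[0,0,0.001],[0,0,0],1],[[0,0,0.001],[0,0,0],1],[[0,0,0],[0,0,0],1],[[0,0,0],[0,0,0],1]]'

```text
clock: 14.48
tool_pos: [0.515, -0.0178, 0.1407]
orientation: [-180.0, -0.0, -0.2]
force: [0.7, 0.4, 2.0]
opening: 0.0005
```

Call:
servo_tool --rows '[[[0,0,0.001],[0,0,0],1],[[0,0,0],[0,0,0],1],[[0,0,0],[0,0,0],1]]'

```text
clock: 14.73
tool_pos: [0.515, -0.0179, 0.1397]
orientation: [-180.0, -0.0, -0.2]
force: [0.9, 1.1, 1.4]
opening: 0.0001
```

Call:
servo_tool --rows '[[[0,0,0.001],[0,0,0],1],[[0,0,0],[0,0,0],1],[[0,0,0],[0,0,0],1]]'

```text
clock: 14.98
tool_pos: [0.515, -0.0178, 0.1386]
orientation: [-180.0, -0.0, -0.2]
force: [-0.3, 0.3, 3.0]
opening: 0.0007
```

Call:
servo_tool --rows '[[[0,0,0.001],[0,0,0],1],[[0,0,0],[0,0,0],1],[[0,0,0],[0,0,0],1]]'

```text
clock: 15.23
tool_pos: [0.5149, -0.0179, 0.1376]
orientation: [-180.0, -0.0, -0.2]
force: [0.7, 0.2, 2.8]
opening: 0.0004
```

```bash
cat > m.py <<'E'
from h import *
im=optics.snapshot("side")[:,:,::-1]
a=np.load("pics/m_pre.npy")
g=lambda x:cv2.cvtColor(np.ascontiguousarray(x[192:236,248:296]),cv2.COLOR_BGR2GRAY).astype(np.float32)
print(cv2.phaseCorrelate(g(a),g(im),cv2.createHanningWindow((48,44),cv2.CV_32F)))
S=Cam("side");print(np.diff(S.proj([[.515,-.018,.142],[.515,-.018,.137]]),axis=0))
o=telemetry.get_obs();print(o['tool_pos'],o['force'])
E
python3 m.py
```

```text
((0.06251952931146931, 1.6490254713844408), 1.0420639673868815)
[[0.05122812 1.78308489]]
[ 0.51494911 -0.01786992  0.13763617] [0.8787158  0.27848124 3.24264746]
```

The mushroom has dipped about 4.5 mm, straight down. Backing off.

Call:
servo_tool --rows '[[[0,0,-0.003],[0,0,0],1],[[0,0,-0.004],[0,0,0],1],[[0,0,-0.01],[0,0,0],1],[[0,0,-0.025],[0,0,0],1],[[0,0,-0.035],[0,0,0],1],[[0,0,-0.035],[0,0,0],1],[[0,0,-0.01],[0,0,0],1],[[0,0,0],[0,0,0],1],[[0,0,0],[0,0,0],1],[[0,0,0],[0,0,0],1],[[0,0,0],[0,0,0],1],[[0,0,0],[0,0,0],1]]'

```text
clock: 16.28
tool_pos: [0.5143, -0.018, 0.2586]
orientation: [180.0, 0.1, -0.2]
force: [0.0, 0.2, 0.1]
opening: 0.0003
```

```bash
python3 m.py; python3 - <<'E'
from h import *
b0=cv2.imread("pics/side0.png"); im=np.ascontiguousarray(optics.snapshot("side")[:,:,::-1]); cv2.imwrite("pics/fin.png",im)
def sh(a,b,y0,y1,x0,x1):
    g=lambda x:cv2.cvtColor(np.ascontiguousarray(x[y0:y1,x0:x1]),cv2.COLOR_BGR2GRAY).astype(np.float32)
    return cv2.phaseCorrelate(g(a),g(b),cv2.createHanningWindow((x1-x0,y1-y0),cv2.CV_32F))
print("bowl",sh(b0,im,126,180,200,258),"can",sh(b0,im,240,340,320,405),"mush",sh(b0,im,184,252,240,300))
E
```

```text
((0.06464431126055104, 0.42594396503659837), 0.9641942995565909)
[[0.05122812 1.78308489]]
[ 0.51438476 -0.01799946  0.25870016] [-0.43458343 -1.1840719  -0.67364245]
bowl ((0.14511300923806303, -0.10878732746008879), 0.8904205204528055) can ((-0.02533871378900443, 0.06174464912833599), 1.0258256022135417) mush ((-0.019311274508510223, 0.20239946397501996), 0.9526918554747547)
```

View pics/fin.png

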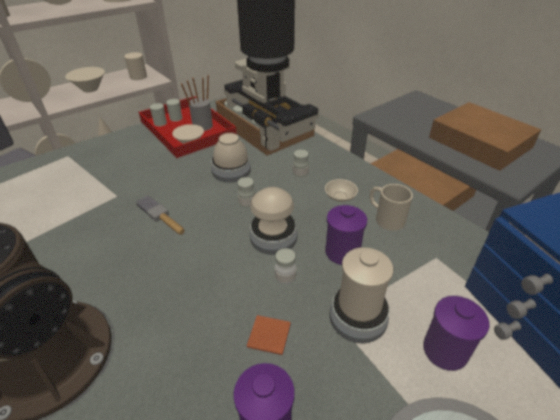

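Everything is in place and the gripper is clear. The mushroom still reads 0.2–0.4 px low, which may be shading from the gripper above it. I'll move the arm aside and check again.

Call:
servo_tool --rows '[[[0,-0.03,-0.01],[0,0,0],1],[[0,-0.03,-0.01],[0,0,0],1],[[0,-0.03,-0.01],[0,0,0],1],[[0,-0.03,-0.01],[0,0,0],1],[[0,-0.03,-0.01],[0,0,0],1],[[0,-0.03,-0.01],[0,0,0],1],[[0,-0.03,0],[0,0,0],1],[[0,-0.03,0],[0,0,0],1],[[0,-0.03,0],[0,0,0],1],[[0,-0.03,0],[0,0,0],1],[[0,-0.03,0],[0,0,0],1],[[0,-0.03,0],[0,0,0],1],[[0,0,0],[0,0,0],1],[[0,0,0],[0,0,0],1],[[0,0,0],[0,0,0],1]]'

```text
clock: 17.63
tool_pos: [0.5157, 0.3421, 0.3188]
orientation: [179.9, 0.1, -0.1]
force: [0.5, -1.5, -0.7]
opening: 0.0006
```

```bash
python3 - <<'E'
from h import *
def sh(a,b,y0,y1,x0,x1):
    g=lambda x:cv2.cvtColor(np.ascontiguousarray(x[y0:y1,x0:x1]),cv2.COLOR_BGR2GRAY).astype(np.float32)
    return np.round(cv2.phaseCorrelate(g(a),g(b),cv2.createHanningWindow((x1-x0,y1-y0),cv2.CV_32F))[0],2)
b0=cv2.imread("pics/side0.png"); 
for k in range(3):
    im=np.ascontiguousarray(optics.snapshot("side")[:,:,::-1])
    print("bowl",sh(b0,im,126,180,200,258),"can",sh(b0,im,240,340,320,405),"mush",sh(b0,im,184,252,240,300),sh(b0,im,182,222,244,300))
s0=cv2.imread("pics/scene0.png");im=np.ascontiguousarray(optics.snapshot("scene")[:,:,::-1]);cv2.imwrite("pics/sc1.png",im)
print("scene mush",sh(s0,im,195,255,250,308),"can",sh(s0,im,225,290,155,215))
d=cv2.absdiff(cv2.GaussianBlur(s0,(5,5),0),cv2.GaussianBlur(im,(5,5),0)).max(2); cv2.imwrite("pics/d.png",np.minimum(d.astype(int)*4,255))
E
```

```text
bowl [ 0.01 -0.13] can [0.02 0.01] mush [-0.02 -0.07] [ 0.03 -0.17]
bowl [ 0.03 -0.07] can [-0.08 -0.03] mush [-0.11  0.05] [ 0.11 -0.07]
bowl [ 0.11 -0.02] can [0. 0.] mush [-0.03  0.01] [ 0.05 -0.01]
scene mush [-0.06  0.09] can [-0.07  0.07][ WARN:0@2.933] global loadsave.cpp:1063 imwrite_ Unsupported depth image for selected encoder is fallbacked to CV_8U.
```

View pics/d.png

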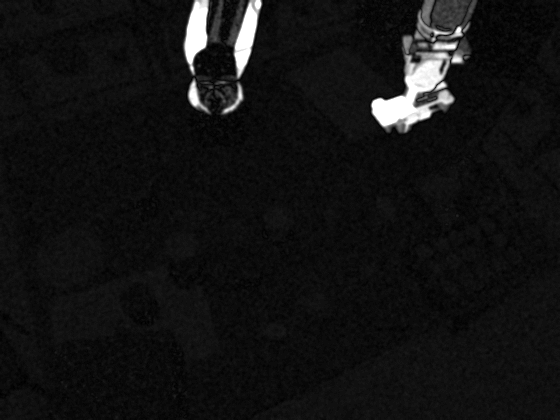

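The difference picture shows only the arm. All three pieces are back where they started, within about 0.15 px, so I'll hand the job in.

```bash
python3 -c "
from plant import ctrl
print(ctrl.close_job())"
```

```text
the job is handed in; nothing more can be done
None
```

I tapped the canister, then the bowl, then the mushroom once each from above with closed fingertips, and handed the job in at about 18 s of the 54 s allowed. The rests dipped about 5, 4 and 4.5 mm at roughly 3–4.5 N, and each sprang back when I backed off.

**Last checks:** compared with the starting pictures, all three pieces sit within about 0.2 px (under 0.5 mm) of where they began. The scene difference picture shows no change other than the arm. The gripper was clear of everything at hand-in.

**Disagreements:**
- **Camera positions:** the scene and side cameras differed by 5–7 mm in where they put the canister and bowl. I settled this with wrist-camera views.
- **After backing off:** the bowl read 0.4 px sideways and the mushroom 0.2–0.4 px low. Both readings vanished once the arm moved away, so they were probably caused by the gripper in the picture.

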